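Slide a tub into the labelling jig and cam it tight

TASK

Push the rectangular lidded tub along the counter, without lifting or tipping it, into the corner of the labelling jig until it sits square against both the wooden fence and the steel end stop. Then swing the cam lever round until the cam holds the tub firmly, feeling for the bite and not forcing it so the tub is not crushed, and let go. Leave the other jars, bottles, tubs and the spoon where they are.

Things in the scene. Friction and masses are not known exactly. Their poses are not given: they have to be found in the camera images.
- tub: Rectangular straight-sided off-white tub with flush white lid, paper strip on one long side. 110 mm along its x, 150 along its y, 60 tall; 0.45 to 0.85 kg; slides at 2 to 8 N, too wide to grip. Origin: centre of underside. Its x axis starts within 30 degrees of the jig's x. In place, its x lies along the jig's x, its centre 55 mm before the fence's face and 75 mm from the end stop's.
- jig: Fixed labelling jig of bare steel, J-shaped from above. Origin: counter level, on the inner face of the end stop (plane y = 0), near the corner with the fence. x points away from the robot to the fence, y to the end stop, z up. End stop: bar 20 mm thick, 45 high, from x = -145 to 30 mm. A low arm (12 mm high) carries the cam on the robot's side.
- fence: Fixed wooden board on the jig's far side, parallel to the jig's y, 18 mm thick, 50 high, 450 long; its distance from the cam differs by up to 7 mm from run to run. Origin: counter level, on its inner face (plane x = 0, facing the robot) beside the end stop; x points away from the robot; the board runs from y = -2 to -452 mm.
- cam (a joint): Lever angle, rad: 0 open (lever along jig +y), grows counter-clockwise from above, pi/2 along jig -x, stop at 1.75. Stays where left. Turning freely takes 3.5 N at the knob. The cam meets the seated tub between 0.7 and 1.5 (depends on the fence); then the effort rises steeply: within a few mm of knob travel it is firmly tight at 7 to 10 N at the knob, and above 12 N the tub starts to be crushed.
- cam_axis (a point): Point on the cam's vertical turning axis, 94 mm above the counter (same height as cam_knob). Under the lever sits the cam: an eccentric aluminium disc, 56 mm in diameter, 18 to 60 mm above the counter, its centre 12 mm off the axis. As the lever turns, the disc swings out and presses the tub's near side toward the fence.
- cam_knob (a point): Centre (94 mm up) of the upright turned-wood knob at the end of the cam lever: cylinder 24 mm in diameter, from 72 to 114 mm above the counter, 100 mm from the cam axis. The steel lever under it is 18 mm wide, underside 64 mm and top 72 mm above the counter, so it passes above the tub.
- low_jar: Bystander: squat amber glass jar with a brass lid, 54 mm wide, 58 mm tall, standing near the robot between the tub and the cam lever. Origin: centre of its underside.
- swing_bottle: Bystander: dark swing-top bottle, 72 mm wide, about 220 mm tall, on the left. Origin: centre of its underside.
- lab_bottle: Bystander: clear bottle with a screw cap, 76 mm wide, 150 mm tall, left of the end stop, at the back. Origin: centre of its underside.
- tall_jar: Bystander: clear jar with a brass lid, 84 mm wide, 130 mm tall, left of the cam. Origin: centre of its underside.
- round_tub: Bystander: round white tub, 104 mm wide, 72 mm tall, on the right near the robot. Origin: centre of its underside.
- small_tub: Bystander: round white tub, 80 mm wide, 75 mm tall, on the right. Origin: centre of its underside.
- spoon: Bystander: 200 mm spoon lying on the counter on the left. Origin: middle of its length.
Things that resemble listed ones, but are neither listed nor needed, are in the scene too. Leave any purple look-alike of the tub alone.

How it is judged:
By the outcome, as a careful person would: the job done as asked, in the order asked, and still so for the second after the job is handed in, with the robot touching nothing.
It also fails if it takes over 72 s, if anything falls off the work surface, if the arm or the gripper's body presses on something with over 40 N, if the wrist force passes 120 N, or if a joint passes its speed limit or range.

ROBOT

A 6-joint arm with a two-finger parallel gripper is mounted at the origin on the work surface. World frame = base frame: x ahead of the robot, y to its left, z up, the work surface at z = 0. Lengths are in m, angles in degrees, forces in N, time in s.
With the tool pointing down it reaches from about 0.25 to 0.725 m from the base axis. Payload 9.7 kg.
Tool frame: the origin (TCP) lies at the very end of the fingers, on their centre line; the grasp point (between the pads) lies grasp_offset behind it (grasp_offset is the distance from the TCP to the grasp point, in m); z points along the fingers, y is the line along which they close (so a half turn about z gives the same grasp; the last joint's range is limited). The gripper opens to 85 mm and grips with 20 to 120 N. Pads are 22 mm wide; open, the fingers measure 114 mm over their backs; the gripper's body (76 mm by 85 mm) begins 54 mm behind the grasp point. The pads swing forward as they close: fully open they stand 13 mm farther back than shut.
Start: joints at [-72.021, 4.979, 10.078, 95.1, 0, 90], TCP at [0.17, -0.523, 0.231] pointing down, gripper open.
Joint ranges: [-179.16, 179.16], [-48.56, 103.87], [-65.8, 70.77], [-126.05, 130.52], [-82.76, 87.17], [-180, 180]. Speed limits (degrees/s): [127.2, 127.2, 147.25, 180, 180, 180].

INTERFACE

Orientations are given as [roll, pitch, yaw] about the fixed x, y, z axes, in that order (R = Rz(yaw) Ry(pitch) Rx(roll)).
In Python, from workcell import get_obs, camera, calibration, job_done, recognise, cut_out, mark_of, grasp_offset gives the robot as it stands.
- The arm moves only by the tool servo_tool, never from a script. Its argument "moves" is a list of rows, each a list of 3 entries, a list of its own where there are three numbers: the turn, a rotation vector about the tool's x, y, z in degrees, then the shift along the tool's x, y, z in m, then the opening in per cent of the stroke, from 0 (shut) to 100 (fully open). In form: [[[ax, ay, az], [x, y, z], claw], ...]. A call has 1 to 12 rows; each row shifts and turns the commanded pose from where the row before left it, along the tool's axes as they then stand; what a row does not reach is not made up. A row lasts 1/10 s, in which the tool goes at most 50 mm and 8.59 degrees, less where a joint would pass 70% of its speed; a pose out of reach is approached as far as the arm can. A call is refused whole if a number of a shift passes 0.05 or a number of a turn 8.59, either way. A call with a gripper value outside its range is refused whole. The fingers move at their own pace and stop on an object; "force" is the grip in N (left out, the last holds). Time passes only in rows, so rows that do not move let the fingers close. It gives the time, the measured TCP pose, the force, the opening and the grip force at its end, in the units of the state.
- get_obs(): the state, without advancing time (a new reading comes with each control period).
- camera(name): name is "scene" or "side" or "wrist"; returns (picture, depth): 420x560x3 uint8, red, green, blue; 420x560 float32, m along the optical axis (not along the pixel's ray), 0 where there is no reading.
- calibration(name): a dict with "camera_matrix" (3x3 intrinsics, pixels), "R" (3x3) and "t" (3): a world point X has camera coordinates R X + t. Camera axes: x right, y down, z forward; pixel columns grow to the right and rows downward; lengths in m; the calibration is good to about 2 mm. A picture is of the moment at which its call begins: read the wrist's pose just before it. calibration takes no time and is no camera call; for the wrist camera it gives the pose at the moment of the call.
- job_done(): hands the job in; it is judged then, once.
Trained networks look in the newest picture that a camera, given by its name, has taken for a name from the list of things; names that differ only in an ending like _2 or _b are one class to them, and where a whole thing is asked for, a point or a joint stands for the part that bears it (a point fixed in the world has none). Each returns a list of dicts, best first, with "score" (0 to 1); they miss things now and then, are a little off and sometimes report something else, mostly with a low value. They report only what shows in the picture. A call takes as long as a camera call. They do not tell look-alikes from the thing itself.
- recognise(name, camera): "xyz" ([x, y, z] in m, in the coordinates of the camera as it stood for that picture, good to about 4 mm: the middle of the surface that is visible of it).
- cut_out(name, camera): "mask" (420x560 bool, what is visible of it).
- mark_of(name, camera): "xyz" ([x, y, z] in m, in the coordinates of the camera as it stood for that picture, good to about 4 mm: a listed point, or the origin of a listed thing).
The state is a dict: "time": time; "q": joint angles; "qd": joint speeds; "joint_efforts": joint torques, N m; "ee_pos": TCP position; "tcp_rot": TCP orientation; "wrist_force": force on the tool from outside, world axes, zero at the start; "torque": the same for the moment, N m; "opening": finger opening in m; "grasp_force": force on a finger pad.
Only numpy, scipy, OpenCV 4.12 (cv2) and the standard library are available. Lean on these libraries where they do the work, as an engineer would, in place of code of your own. Each camera call takes 0.05 s, during which the arm holds its last target. There are 200 camera calls.

## Working session

There is one attempt and no reset: what is moved stays moved. The work goes in short steps, Python scripts to look and compute and a tool call to move; the robot and the scene stay as the last step left them, time stands still between calls to the robot, and variables do not carry over. Pictures are saved under pics/ and viewed, at most 10 in all, crops included, and the job is handed in when it is done.

Besides the shell and the picture viewer there is one more tool, called after "Request:" as name(argument=value, ...), one argument or row to a line, values as JSON. servo_tool: Moves the arm, as the interface text tells. Its arguments: {"type":"object","properties":{"moves":{"type":"array"},"force":{"type":"number"}},"required":["moves"]}

```bash
mkdir -p pics; cat > h.py <<'E'
import numpy as np, cv2
from workcell import *
def w(p,cal): return cal["R"].T@(np.array(p)-cal["t"])
def look(cam,save=None):
    cal=calibration(cam); im,d=camera(cam)
    if save: cv2.imwrite("pics/"+save,cv2.cvtColor(im,cv2.COLOR_RGB2BGR))
    return cal,im,d
def cloud(cal,d,m):
    K=cal["camera_matrix"]; v,u=np.nonzero(m&(d>0)); z=d[v,u]
    P=np.stack([(u-K[0,2])*z/K[0,0],(v-K[1,2])*z/K[1,1],z],1)
    return (P-cal["t"])@cal["R"]
E
python3 - <<'E'
from h import *
np.set_printoptions(precision=4,suppress=True)
for c in ("scene","side"):
    cal,im,d=look(c,c+"0.png")
    for n in ("tub","jig","fence","cam_axis","cam_knob","low_jar","tall_jar","round_tub","small_tub"):
        for r in mark_of(n,c)[:2]: print(c,n,round(r["score"],2),w(r["xyz"],cal))
print(get_obs()["time"],grasp_offset)
E
```

```text
scene tub 0.82 [ 0.5228 -0.1758 -0.0049]
scene tub 0.73 [0.2163 0.2712 0.0002]
scene fence 0.63 [ 0.6876  0.1326 -0.0028]
scene fence 0.63 [0.7167 0.311  0.0001]
scene cam_axis 0.69 [0.5425 0.0677 0.0967]
scene cam_knob 0.57 [0.5249 0.1689 0.0945]
scene low_jar 0.65 [ 0.4031  0.0534 -0.0023]
scene tall_jar 0.32 [0.5262 0.1705 0.0958]
scene round_tub 0.57 [ 0.3803 -0.3889 -0.0032]
scene round_tub 0.16 [0.5247 0.1696 0.0975]
scene small_tub 0.79 [ 0.5524 -0.4086 -0.0035]
scene small_tub 0.71 [ 0.4332  0.3298 -0.0014]
side tub 0.64 [ 0.2169  0.2698 -0.002 ]
side tub 0.61 [ 0.521  -0.1769 -0.002 ]
side jig 0.74 [0.6764 0.1303 0.0011]
side fence 0.63 [0.6843 0.1298 0.0015]
side fence 0.21 [0.5237 0.1678 0.0932]
side cam_axis 0.95 [0.5473 0.0694 0.089 ]
side cam_knob 0.79 [0.5226 0.1669 0.0966]
side low_jar 0.86 [0.3992 0.047  0.0023]
side tall_jar 0.94 [ 0.5837  0.4021 -0.    ]
side round_tub 0.56 [ 0.376  -0.3891  0.0004]
side small_tub 0.91 [ 0.5531 -0.4171  0.0007]
1.0 0.0187
```

```bash
python3 - <<'E'
from h import *
np.set_printoptions(precision=4,suppress=True)
for c in ("scene","side"):
    cal,im,d=look(c)
    for n in ("tub","fence","jig","cam_knob"):
      for r in cut_out(n,c)[:2]:
        m=cv2.erode(r["mask"].astype(np.uint8),np.ones((3,3)))>0
        P=cloud(cal,d,m); top=np.percentile(P[:,2],97)
        Q=P[abs(P[:,2]-top)<.005]
        print(c,n,round(r["score"],2),len(P),"top",top,"rect",cv2.minAreaRect(Q[:,:2].astype(np.float32)*1000), "col",im[m].mean(0))
        if n=="fence":
            q=P[(P[:,2]>.01)&(P[:,2]<.04)]
            if len(q)>30: f=np.polyfit(q[:,1],q[:,0],1); print(" face x=a*y+b",f,q[:,1].min(),q[:,1].max(),np.std(q[:,0]-np.polyval(f,q[:,1])))
E
```

```text
scene tub 0.85 2401 top 0.06459654765909818 rect ((524.4207153320312, -179.118408203125), (146.57174682617188, 106.29135131835938), 77.53815460205078) col [232.7045 230.6287 221.3473]
scene tub 0.85 1598 top 0.06459032338725211 rect ((219.40513610839844, 266.77313232421875), (145.0894012451172, 106.69664764404297), 77.4894790649414) col [142.8304  70.0416 173.1211]
scene fence 0.82 1210 top 0.05407481050933985 rect ((686.8159790039062, -98.75956726074219), (442.8936462402344, 16.5589599609375), 87.80731201171875) col [197.6096 130.2035  68.3987]
 face x=a*y+b [0.038 0.7  ] -0.3202321941640486 0.11445225766022865 0.006214337008795323
scene fence 0.26 280 top 0.0618880697857214 rect ((406.2500305175781, 48.706138610839844), (39.8870964050293, 42.17465591430664), 28.90056610107422) col [192.5409 151.3203  64.605 ]
 face x=a*y+b [0.8833 0.3857] 0.022555042996363704 0.05892717454213042 0.007464138367054118
scene jig 0.57 1365 top 0.10317520422342245 rect ((532.442138671875, 162.2948455810547), (18.23711395263672, 6.686750888824463), 42.27214050292969) col [191.7041 186.0838 177.9934]
scen
[... 761 characters left out ...]
9198788852 rect ((680.6177368164062, -94.07919311523438), (440.5531311035156, 18.916641235351562), 87.89338684082031) col [123.8571  89.7622  59.9205]
 face x=a*y+b [0.0363 0.6787] -0.3147944822964198 0.1179755556343743 0.003520724165254634
side fence 0.58 1805 top 0.06542449312722332 rect ((517.2145385742188, -172.41574096679688), (146.322021484375, 104.8291244506836), 76.06364440917969) col [192.408  189.5235 181.5484]
 face x=a*y+b [0.6244 0.5817] -0.2328006566169709 -0.0896232701278401 0.028616337617306226
side jig 0.58 1249 top 0.10988554433375114 rect ((521.7835693359375, 170.55238342285156), (17.997657775878906, 18.950244903564453), 11.209287643432617) col [163.4912 159.1962 153.9777]
```

View pics/scene0.png

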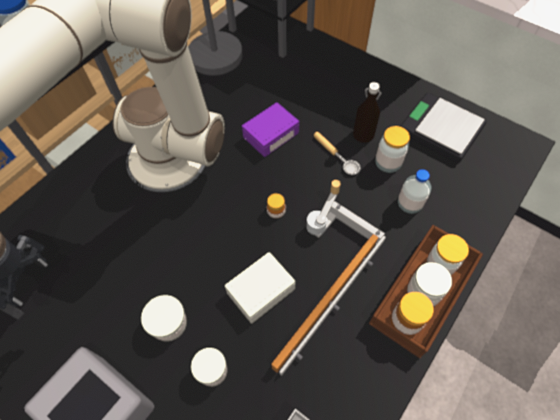

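View pics/side0.png

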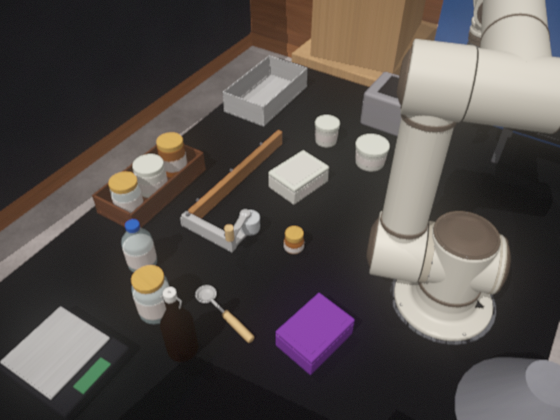

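The scene shows the white tub at pixel (260,287), the fence at (330,300), and the cam and lever at (320,220) with the knob at (335,187). The purple look-alike is at (270,128). The side view agrees with this, and the low jar is clear of the tub's path. In the world frame the tub is at (0.521,-0.177) with yaw about -13°, and the jig's yaw is about -2°.

```bash
cat >> h.py <<'E'
from scipy.spatial.transform import Rotation as Ro
def plan(p,yaw_ytool=None):
    "tool-frame shift to world p (tool down); turn about tool z to bring tool y to heading"
    o=get_obs(); R=Ro.from_euler("xyz",o["tcp_rot"],degrees=True).as_matrix()
    y=R[:,1]; h=np.degrees(np.arctan2(y[1],y[0]))
    print("t",o["time"],"pos",o["ee_pos"],"rot",o["tcp_rot"],"y heading",h,"F",o["wrist_force"],"q",o["q"])
    print("tool x,y,z in world",R.T.round(3).tolist())
    print("shift",R.T@(np.array(p)-o["ee_pos"]))
    if yaw_ytool is not None: print("tool z turn", -((yaw_ytool-h+90)%180-90))
E
python3 -c "
from h import *
np.set_printoptions(precision=4,suppress=True)
plan([.40,-.18,.15],87.9)"
```

```text
t 1.5 pos [ 0.1697 -0.5231  0.2313] rot [-179.998    -0.0009   17.9775] y heading -72.02253149415989 F [-0.0572  0.1599 -0.2498] q [-72.0231   4.9794  10.077   95.0996   0.0009  89.9994]
tool x,y,z in world [[0.951, 0.309, 0.0], [0.309, -0.951, -0.0], [0.0, 0.0, -1.0]]
shift [ 0.3249 -0.2553  0.0813]
tool z turn 20.077468505840102
```

Request:
servo_tool(
  moves=[
    [[0,0,6.7],[0,0,0.027],60],
    [[0,0,6.7],[0,0,0.027],60],
    [[0,0,6.7],[0,0,0.027],60],
    [[0,0,0],[0.024,-0.039,0],60],
    [[0,0,0],[0.024,-0.039,0],60],
    [[0,0,0],[0.024,-0.039,0],60],
    [[0,0,0],[0.024,-0.039,0],60],
    [[0,0,0],[0.024,-0.039,0],60],
    [[0,0,0],[0.024,-0.039,0],60],
    [[0,0,0],[0.024,-0.039,0],60],
    [[0,0,0],[0.024,-0.039,0],60],
    [[0,0,0],[0.024,-0.039,0],60],
  ],
)

```text
time: 2.7
ee_pos: [0.3993, -0.1787, 0.1506]
tcp_rot: [180.0, -0.0, -2.1]
wrist_force: [1.7, -1.2, -0.1]
opening: 0.0511
grasp_force: 0.0
```

```bash
python3 -c "
from h import *
np.set_printoptions(precision=4,suppress=True)
plan([.40,-.18,.02],87.9)"
```

```text
t 2.7 pos [ 0.3993 -0.1787  0.1506] rot [179.9772  -0.0487  -2.1286] y heading -92.12866359040902 F [ 1.7395 -1.2093 -0.1242] q [-24.1049 -11.3798 -14.4732  86.8528  -0.0029 158.0238]
tool x,y,z in world [[0.999, -0.037, 0.001], [-0.037, -0.999, 0.0], [0.001, -0.0, -1.0]]
shift [0.0006 0.0012 0.1306]
tool z turn -0.028663590408996242
```

Request:
servo_tool(
  moves=[
    [[0,0,0],[0,0,0.033],60],
    [[0,0,0],[0,0,0.033],60],
    [[0,0,0],[0,0,0.033],60],
    [[0,0,0],[0,0,0.033],60],
    [[0,0,0],[0.01,0,0],60],
    [[0,0,0],[0.01,0,0],60],
    [[0,0,0],[0.01,0,0],60],
    [[0,0,0],[0.008,0,0],60],
    [[0,0,0],[0.006,0,0],60],
    [[0,0,0],[0.006,0,0],60],
    [[0,0,0],[0.006,0,0],60],
    [[0,0,0],[0.006,0,0],60],
  ],
)

```text
time: 3.9
ee_pos: [0.4601, -0.183, 0.0185]
tcp_rot: [179.9, 0.1, -2.2]
wrist_force: [-5.3, -1.7, 4.7]
opening: 0.0517
grasp_force: 2.8
```

Request:
servo_tool(
  moves=[
    [[0,0,0],[0.006,0,0],60],
    [[0,0,0],[0.006,0,0],60],
    [[0,0,0],[0.006,0,0],60],
    [[0,0,0],[0.006,0,0],60],
    [[0,0,0],[0.006,0,0],60],
    [[0,0,0],[0.006,0,0],60],
    [[0,0,0],[0.006,0,0],60],
    [[0,0,0],[0.006,0,0],60],
    [[0,0,0],[0.006,0,0],60],
    [[0,0,0],[0.006,0,0],60],
  ],
)

```text
time: 4.9
ee_pos: [0.5198, -0.1848, 0.0185]
tcp_rot: [-180.0, 0.1, -2.1]
wrist_force: [-7.9, 0.1, 5.5]
opening: 0.051
grasp_force: 3.8
```

Request:
servo_tool(
  moves=[
    [[0,0,0],[0.005,0,0],60],
    [[0,0,0],[0.005,0,0],60],
    [[0,0,0],[0.004,0,0],60],
    [[0,0,0],[0.004,0,0],60],
    [[0,0,0],[0.003,0,0],60],
    [[0,0,0],[0.003,0,0],60],
  ],
)

```text
time: 5.5
ee_pos: [0.5437, -0.1857, 0.0185]
tcp_rot: [-180.0, 0.1, -2.1]
wrist_force: [-7.8, 0.2, 4.3]
opening: 0.0511
grasp_force: 3.8
```

```bash
cat >> h.py <<'E'
def tubpose():
    for c in ("scene","side"):
        cal,im,d=look(c)
        for r in cut_out("tub",c)[:3]:
            m=cv2.erode(r["mask"].astype(np.uint8),np.ones((3,3)))>0
            P=cloud(cal,d,m); col=im[m].mean(0)
            if len(P)<200 or col[1]<110: continue
            Q=P[abs(P[:,2]-.064)<.006]
            if len(Q)>100: print(c,round(r["score"],2),len(Q),cv2.minAreaRect(Q[:,:2].astype(np.float32)*1000),Q[:,:2].mean(0))
E
python3 -c "
from h import *
np.set_printoptions(precision=4,suppress=True)
tubpose();plan([.40,-.18,.02],87.9)"
```

```text
scene 0.77 2029 ((612.404541015625, -169.12213134765625), (147.79039001464844, 106.69097900390625), 87.7517318725586) [ 0.6131 -0.1707]
side 0.72 733 ((603.7841796875, -164.56060791015625), (147.2535858154297, 107.2557144165039), 86.99671173095703) [ 0.6134 -0.1498]
side 0.4 139 ((532.8671875, 107.98507690429688), (121.80550384521484, 45.97380447387695), 83.3983154296875) [0.5239 0.0801]
t 5.7 pos [ 0.5442 -0.1857  0.0184] rot [-179.9931    0.0535   -2.1209] y heading -92.12093610040297 F [-4.6837 -0.3768  2.9961] q [-18.8403   9.7244  -8.314   72.0148  -0.0088 163.2807]
tool x,y,z in world [[0.999, -0.037, -0.001], [-0.037, -0.999, -0.0], [-0.001, 0.0, -1.0]]
shift [-0.1443 -0.0004 -0.0014]
tool z turn -0.020936100402991542
```

Request:
servo_tool(
  moves=[
    [[0,0,0],[0.002,0,0],60],
    [[0,0,0],[0.002,0,0],60],
    [[0,0,0],[0.002,0,0],60],
  ],
)

```text
time: 6.0
ee_pos: [0.5498, -0.186, 0.0185]
tcp_rot: [-180.0, 0.1, -2.1]
wrist_force: [-7.7, 0.3, 5.4]
opening: 0.0516
grasp_force: 3.9
```

Request:
servo_tool(
  moves=[
    [[0,0,0],[0.002,0,0],60],
    [[0,0,0],[0.001,0,0],60],
  ],
)

```text
time: 6.2
ee_pos: [0.552, -0.1861, 0.0184]
tcp_rot: [-180.0, 0.2, -2.1]
wrist_force: [-15.3, -0.2, 10.6]
opening: 0.0512
grasp_force: 8.0
```

Request:
servo_tool(
  moves=[
    [[0,0,0],[0.001,0,0],60],
    [[0,0,0],[0,0,0],60],
  ],
)

```text
time: 6.4
ee_pos: [0.552, -0.1861, 0.0184]
tcp_rot: [-180.0, 0.3, -2.1]
wrist_force: [-17.2, 0.3, 12.0]
opening: 0.0514
grasp_force: 8.8
```

```bash
python3 -c "
from h import *
np.set_printoptions(precision=4,suppress=True)
tubpose();plan([.612,-.29,.1])"
```

```text
scene 0.7 1977 ((619.408935546875, -170.14620971679688), (146.2694549560547, 106.55878448486328), 88.39764404296875) [ 0.6206 -0.1729]
side 0.62 710 ((613.1693115234375, -163.54080200195312), (147.97756958007812, 105.75425720214844), 88.76261138916016) [ 0.6221 -0.1484]
t 6.6 pos [ 0.552  -0.1861  0.0184] rot [-179.9991    0.2757   -2.1408] y heading -92.1408019839488 F [-17.1899  -0.298   11.1837] q [-18.5938  10.933   -6.9269  72.4048  -0.0773 163.5472]
tool x,y,z in world [[0.999, -0.037, -0.005], [-0.037, -0.999, -0.0], [-0.005, 0.0, -1.0]]
shift [ 0.0634  0.1016 -0.0819]
```

Request:
servo_tool(
  moves=[
    [[0,0,0],[-0.005,0,0],60],
    [[0,0,0],[-0.01,0,0],60],
    [[0,0,0],[0,0,-0.04],60],
    [[0,0,0],[0,0,-0.04],60],
    [[0,0,0],[0,0.02,-0.03],60],
    [[0,0,0],[0.025,0.026,0],60],
    [[0,0,0],[0.025,0.026,0],60],
    [[0,0,0],[0.024,0.027,0],60],
    [[0,0,-8.2],[0,0,0],60],
    [[0,0,-8.2],[0,0,0],60],
    [[0,0,-8.2],[0,0,0],60],
    [[0,0,-8.2],[0,0,0],60],
  ],
)

```text
time: 7.8
ee_pos: [0.6097, -0.2873, 0.1281]
tcp_rot: [180.0, -0.0, 31.0]
wrist_force: [-0.4, 0.5, 0.1]
opening: 0.0508
grasp_force: 0.0
```

Request:
servo_tool(
  moves=[
    [[0,0,-8.2],[0,0,0],60],
    [[0,0,-8.2],[0,0,0],60],
    [[0,0,-8.2],[0,0,0],60],
    [[0,0,-8.2],[0,0,0],60],
    [[0,0,-8.2],[0,0,0],60],
    [[0,0,-8.2],[0,0,0],60],
    [[0,0,-8.0],[0,0,0],60],
  ],
)

```text
time: 8.5
ee_pos: [0.6097, -0.2872, 0.1283]
tcp_rot: [180.0, 0.0, 88.2]
wrist_force: [-0.3, 0.6, -0.5]
opening: 0.0512
grasp_force: 0.0
```

```bash
python3 -c "
from h import *
np.set_printoptions(precision=4,suppress=True)
tubpose();plan([.611,-.287,.02],-2.1)"
```

```text
scene 0.91 1623 ((620.31787109375, -169.82968139648438), (146.7733154296875, 106.34817504882812), 87.89372253417969) [ 0.6299 -0.1638]
side 0.65 135 ((534.31103515625, 85.92648315429688), (78.23841857910156, 44.42266845703125), 67.25904846191406) [0.5258 0.0736]
side 0.56 951 ((611.3818359375, -163.2847900390625), (145.62832641601562, 104.6099624633789), 86.74665069580078) [ 0.6115 -0.1608]
t 8.7 pos [ 0.6097 -0.2872  0.1283] rot [179.9852  -0.0006  87.6432] y heading -2.356768633252373 F [ 0.4877 -0.1851 -0.4336] q [-25.2272  21.4882  18.245   86.7433   0.0063  67.1296]
tool x,y,z in world [[0.041, 0.999, 0.0], [0.999, -0.041, 0.0], [0.0, 0.0, -1.0]]
shift [0.0003 0.0012 0.1083]
tool z turn -0.25676863325237775
```

Request:
servo_tool(
  moves=[
    [[0,0,-0.2],[0,0.001,0.036],60],
    [[0,0,0],[0,0,0.036],60],
    [[0,0,0],[0,0,0.037],60],
    [[0,0,0],[0.012,0,0],60],
    [[0,0,0],[0.01,0,0],60],
    [[0,0,0],[0.006,0,0],60],
    [[0,0,0],[0.006,0,0],60],
    [[0,0,0],[0.006,0,0],60],
    [[0,0,0],[0.006,0,0],60],
    [[0,0,0],[0.008,0,0],60],
  ],
)

```text
time: 9.7
ee_pos: [0.614, -0.2348, 0.0221]
tcp_rot: [179.8, 0.2, 88.0]
wrist_force: [-0.8, -6.8, 4.1]
opening: 0.0512
grasp_force: 3.6
```

Request:
servo_tool(
  moves=[
    [[0,0,0],[0.008,0,0],60],
    [[0,0,0],[0.008,0,0],60],
    [[0,0,0],[0.008,0,0],60],
    [[0,0,0],[0.008,0,0],60],
    [[0,0,0],[0.008,0,0],60],
    [[0,0,0],[0.008,0,0],60],
    [[0,0,0],[0.008,0,0],60],
    [[0,0,0],[0.008,0,0],60],
  ],
)

```text
time: 10.5
ee_pos: [0.6162, -0.1705, 0.0221]
tcp_rot: [179.8, 0.2, 88.0]
wrist_force: [-0.1, -7.3, 4.8]
opening: 0.0514
grasp_force: 3.7
```

```bash
python3 -c "
from h import *
np.set_printoptions(precision=4,suppress=True)
tubpose();plan([.624,-.030,.02],-2.1)"
```

```text
scene 0.8 682 ((654.287109375, -76.08746337890625), (56.868553161621094, 125.56206512451172), 6.764298915863037) [ 0.6529 -0.0746]
side 0.79 1101 ((615.6181030273438, -80.54927062988281), (149.2560272216797, 107.9486312866211), 87.09540557861328) [ 0.6145 -0.0775]
t 10.7 pos [ 0.6153 -0.1692  0.0204] rot [179.9107  -0.0004  88.0932] y heading -1.9067574055056238 F [-0.2147 -0.0955  0.1393] q [-15.3838  17.9069   1.7125  73.7189   0.0212  76.5229]
tool x,y,z in world [[0.033, 0.999, 0.0], [0.999, -0.033, 0.002], [0.002, -0.0, -1.0]]
shift [0.1394 0.0041 0.0004]
tool z turn 0.19324259449437875
```

Request:
servo_tool(
  moves=[
    [[0,0,0],[0.008,0,0],60],
    [[0,0,0],[0.008,0,0],60],
    [[0,0,0],[0.008,0,0],60],
    [[0,0,0],[0.008,0,0],60],
    [[0,0,0],[0.008,0,0],60],
    [[0,0,0],[0.008,0,0],60],
    [[0,0,0],[0.008,0,0],60],
    [[0,0,0],[0.008,0,0],60],
  ],
)

```text
time: 11.5
ee_pos: [0.6174, -0.1064, 0.0203]
tcp_rot: [179.9, 0.1, 88.0]
wrist_force: [-1.0, -6.6, 4.0]
opening: 0.0508
grasp_force: 3.5
```

Request:
servo_tool(
  moves=[
    [[0,0,0],[0.007,0,0],60],
    [[0,0,0],[0.007,0,0],60],
    [[0,0,0],[0.007,0,0],60],
    [[0,0,0],[0.007,0,0],60],
    [[0,0,0],[0.007,0,0],60],
    [[0,0,0],[0.007,0,0],60],
    [[0,0,0],[0.007,0,0],60],
  ],
)

```text
time: 12.2
ee_pos: [0.619, -0.0575, 0.0203]
tcp_rot: [179.9, 0.1, 88.0]
wrist_force: [-0.4, -7.1, 4.9]
opening: 0.0508
grasp_force: 3.6
```

```bash
python3 -c "
from h import *
np.set_printoptions(precision=4,suppress=True)
tubpose();plan([.624,-.030,.02],-2.1)
cal,im,d=look('side','side1.png')
r=mark_of('fence','side'); print([w(x['xyz'],cal) for x in r])
r=mark_of('jig','side'); print([w(x['xyz'],cal) for x in r])"
```

```text
scene 0.59 581 ((658.05322265625, 39.30732727050781), (50.095523834228516, 124.15899658203125), 4.066781520843506) [0.6573 0.0412]
side 0.66 1263 ((620.6354370117188, 31.210044860839844), (148.11465454101562, 110.60513305664062), 88.1095199584961) [0.6193 0.0349]
t 12.4 pos [ 0.6185 -0.0564  0.0194] rot [179.9994  -0.0243  88.0858] y heading -1.9142330808855195 F [ 0.5138 -0.3217  0.1456] q [-5.2201 15.7571 -1.0728 73.1709  0.0243 86.6941]
tool x,y,z in world [[0.033, 0.999, 0.0], [0.999, -0.033, 0.0], [0.0, 0.0, -1.0]]
shift [ 0.0266  0.0046 -0.0006]
tool z turn 0.18576691911448506
[array([ 0.6817,  0.1302, -0.0004]), array([ 0.461 ,  0.4486, -0.0021])]
[array([0.6764, 0.1326, 0.003 ])]
```

View pics/side1.png

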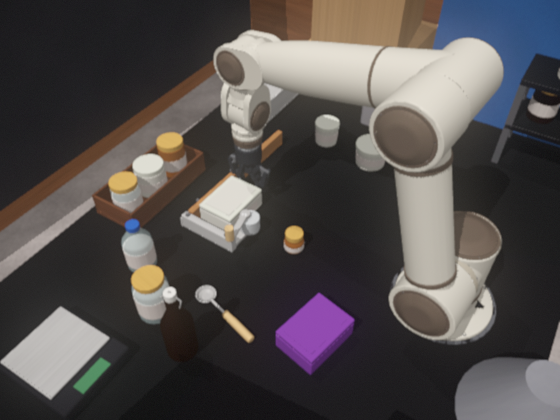

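The tub, at pixel (232,203), is lying along the fence and is about 25 mm short of the end stop. It has cleared the cam disc at (250,222).

Request:
servo_tool(
  moves=[
    [[0,0,0],[0.006,0,0],60],
    [[0,0,0],[0.006,0,0],60],
    [[0,0,0],[0.004,0,0],60],
    [[0,0,0],[0.003,0,0],60],
  ],
)

```text
time: 12.95
ee_pos: [0.619, -0.037, 0.019]
tcp_rot: [-180.0, 0.0, 88.1]
wrist_force: [-0.9, -3.5, -1.8]
opening: 0.0513
grasp_force: 1.8
```

Request:
servo_tool(
  moves=[
    [[0,0,0],[0.002,0,0],60],
    [[0,0,0],[0.002,0,0],60],
  ],
)

```text
time: 13.15
ee_pos: [0.6191, -0.0332, 0.019]
tcp_rot: [-180.0, -0.0, 88.1]
wrist_force: [-1.3, -3.4, -2.3]
opening: 0.0512
grasp_force: 1.7
```

Request:
servo_tool(
  moves=[
    [[0,0,0],[0.0015,0,0],60],
    [[0,0,0],[0.0015,0,0],60],
  ],
)

```text
time: 13.35
ee_pos: [0.6193, -0.0303, 0.0192]
tcp_rot: [-180.0, -0.0, 88.1]
wrist_force: [-1.3, -3.0, -2.7]
opening: 0.0511
grasp_force: 1.6
```

```bash
python3 -c "
from h import *
np.set_printoptions(precision=4,suppress=True)
tubpose();plan([.624,-.030,.02],-2.1)
cal,im,d=look('side'); cv2.imwrite('pics/side2.png',cv2.resize(im[130:280,150:350,::-1],None,fx=4,fy=4,interpolation=2))
"
```

```text
scene 0.87 515 ((658.504638671875, 65.71003723144531), (45.893218994140625, 115.59275817871094), 0.29548823833465576) [0.659  0.0684]
side 0.37 114 ((400.8624267578125, 52.532684326171875), (39.88993835449219, 42.841026306152344), 31.02058982849121) [0.4003 0.0519]
t 13.55 pos [ 0.6195 -0.0302  0.0195] rot [179.9824  -0.035   88.0868] y heading -1.9132142379236217 F [-0.5203 -1.2036 -0.7241] q [-2.8047 15.6216 -1.2228 73.1386  0.0353 89.1085]
tool x,y,z in world [[0.033, 0.999, 0.001], [0.999, -0.033, 0.0], [0.0, 0.001, -1.0]]
shift [ 0.0003  0.0045 -0.0005]
tool z turn 0.18678576207638287
```

View pics/side2.png

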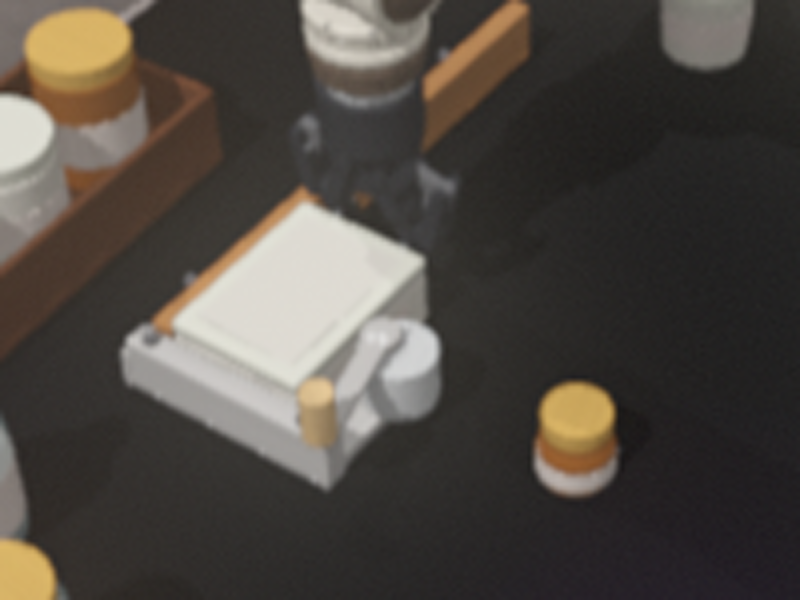

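The tub, at crop pixel (300,290), sits square along the fence with only a few mm left to the end stop.

Request:
servo_tool(
  moves=[
    [[0,0,0],[0.002,0,0],60],
    [[0,0,0],[0.002,0,0],60],
  ],
)

```text
time: 13.8
ee_pos: [0.6195, -0.0277, 0.0196]
tcp_rot: [180.0, 0.2, 88.0]
wrist_force: [-3.0, -16.5, 2.1]
opening: 0.0515
grasp_force: 8.5
```

Request:
servo_tool(
  moves=[
    [[0,0,0],[0.0015,0,0],60],
    [[0,0,0],[0.0015,0,0],60],
  ],
)

```text
time: 14.0
ee_pos: [0.6195, -0.0277, 0.0197]
tcp_rot: [180.0, 0.5, 87.9]
wrist_force: [-3.1, -32.5, 1.0]
opening: 0.0512
grasp_force: 16.2
```

Request:
servo_tool(
  moves=[
    [[0,0,0],[-0.005,0,0],60],
    [[0,0,0],[-0.01,0,0],60],
    [[0,0,0],[0,0,-0.04],0],
    [[0,0,0],[0,0,-0.05],0],
    [[0,0,0],[0.01,-0.03,0],0],
    [[0,0,0],[0.012,-0.03,0],0],
    [[0,0,0],[0.013,-0.03,0],0],
    [[0,0,0],[0,0,0.04],0],
    [[0,0,0],[0,0,0.04],0],
    [[0,0,0],[0,0.008,0],0],
    [[0,0,0],[0,0.005,0],0],
  ],
)

```text
time: 15.1
ee_pos: [0.5441, -0.0008, 0.0301]
tcp_rot: [-180.0, -0.0, 88.1]
wrist_force: [0.2, 0.3, 0.4]
opening: -0.0003
grasp_force: 0.0
```

Request:
servo_tool(
  moves=[
    [[0,0,0],[0,0.004,0],0],
    [[0,0,0],[0,0.003,0],0],
    [[0,0,0],[0,0.002,0],0],
  ],
)

```text
time: 15.4
ee_pos: [0.5537, -0.0012, 0.0307]
tcp_rot: [179.9, -0.0, 88.1]
wrist_force: [-0.4, -0.2, -0.7]
opening: -0.0002
grasp_force: 0.0
```

Request:
servo_tool(
  moves=[
    [[0,0,0],[0,0.002,0],0],
    [[0,0,0],[0,0.002,0],0],
    [[0,0,0],[0,0,0],0],
  ],
)

```text
time: 15.7
ee_pos: [0.5558, -0.0015, 0.0296]
tcp_rot: [-179.9, 0.0, 88.1]
wrist_force: [-5.4, -1.4, 3.7]
opening: -0.0001
grasp_force: 2.5
```

Request:
servo_tool(
  moves=[
    [[0,0,0],[0,0.002,0],0],
    [[0,0,0],[0,0,0],0],
  ],
)

```text
time: 15.9
ee_pos: [0.5558, -0.0015, 0.0295]
tcp_rot: [-179.7, 0.0, 88.1]
wrist_force: [-15.8, -0.8, 11.0]
opening: -0.0001
grasp_force: 8.1
```

The tub is seated against both the fence and the stop. Next I go above the knob.

Request:
servo_tool(
  moves=[
    [[0,0,0],[0,-0.006,0],0],
    [[0,0,0],[0,-0.012,0],0],
    [[0,0,0],[0,0,-0.04],0],
    [[0,0,0],[0,0,-0.04],0],
    [[0,0,0],[0,0,-0.045],0],
    [[0,0,-7],[0,0,0],0],
    [[0,0,-7],[0,0,0],0],
    [[0,0,0],[0.044,0,0],0],
    [[0,0,0],[0.044,0,0],0],
    [[0,0,0],[0,0,0],0],
  ],
)

```text
time: 16.9
ee_pos: [0.5211, 0.0889, 0.1545]
tcp_rot: [180.0, -0.1, 102.3]
wrist_force: [0.1, -0.1, 0.9]
opening: -0.0
grasp_force: 0.0
```

```bash
python3 -c "
from h import *
np.set_printoptions(precision=4,suppress=True)
tubpose();plan([.559,.1755,.15],12)
for c in ('wrist','scene','side'):
  cal,im,d=look(c,c+'3.png')
  for n in ('cam_knob','cam_axis','low_jar'):
    for r in mark_of(n,c)[:1]: print(c,n,r['score'],w(r['xyz'],cal))
"
```

```text
scene 0.65 1652 ((628.4099731445312, 56.58024215698242), (149.205810546875, 106.29489135742188), 88.51458740234375) [0.6285 0.0533]
side 0.87 1214 ((621.4085693359375, 60.832061767578125), (148.11575317382812, 109.04522705078125), 86.5642318725586) [0.6233 0.0672]
t 17.1 pos [0.5221 0.0848 0.1544] rot [179.9862   0.0135 102.0667] y heading 12.066732873543737 F [-1.0119 -0.0304  0.3831] q [ 9.2302  1.1974 -2.3803 86.4078 -0.0128 87.1634]
tool x,y,z in world [[-0.209, 0.978, -0.0], [0.978, 0.209, 0.0], [0.0, -0.0, -1.0]]
shift [0.081  0.0551 0.0044]
tool z turn 0.06673287354374224
wrist cam_knob 0.58 [0.5271 0.1642 0.0953]
wrist cam_axis 0.77 [0.5436 0.0718 0.0954]
wrist low_jar 0.92 [ 0.4075  0.0526 -0.0016]
scene cam_knob 0.69 [0.5229 0.1714 0.0961]
scene cam_axis 0.8 [0.5427 0.0658 0.0988]
scene low_jar 0.85 [ 0.401   0.0526 -0.0018]
side cam_knob 0.78 [0.521  0.1668 0.0983]
side cam_axis 0.97 [0.5455 0.0682 0.0919]
side low_jar 0.67 [0.3981 0.0488 0.0015]
```

View pics/wrist3.png

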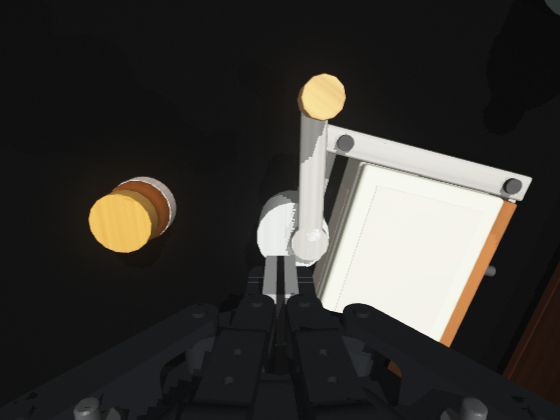

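The wrist view shows the knob at (322,97), the pivot at (308,240), and the tub square against the stop and the fence. The space beside the knob on the fence side is free.

Request:
servo_tool(
  moves=[
    [[0,0,0],[0.02,0.03,0],0],
    [[0,0,0],[0.03,0.025,0],0],
    [[0,0,0],[0.031,0,0],0],
    [[0,0,0],[0,0,0.037],0],
    [[0,0,0],[0,0,0.037],0],
    [[0,0,0],[0,-0.004,0],0],
    [[0,0,0],[0,-0.003,0],0],
    [[0,0,0],[0,0,0],0],
  ],
)

```text
time: 18.5
ee_pos: [0.5524, 0.1745, 0.0826]
tcp_rot: [179.9, -0.0, 102.1]
wrist_force: [0.7, 0.1, 0.3]
opening: -0.0001
grasp_force: 0.0
```

Request:
servo_tool(
  moves=[
    [[0,0,0],[0,-0.003,0],0],
    [[0,0,0],[0,-0.002,0],0],
    [[0,0,0],[0,-0.002,0],0],
  ],
)

```text
time: 18.8
ee_pos: [0.546, 0.1733, 0.0818]
tcp_rot: [179.8, -0.0, 102.1]
wrist_force: [2.5, 1.2, 2.8]
opening: 0.0002
grasp_force: 1.9
```

Request:
servo_tool(
  moves=[
    [[0,0,-5],[0.0016,-0.009,0],0],
    [[0,0,-5],[0.0016,-0.009,0],0],
    [[0,0,-5],[0.0016,-0.009,0],0],
    [[0,0,-5],[0.0016,-0.009,0],0],
  ],
)

```text
time: 19.2
ee_pos: [0.5094, 0.1669, 0.0808]
tcp_rot: [179.9, 0.1, 122.3]
wrist_force: [5.6, -0.3, 0.9]
opening: 0.0002
grasp_force: 1.8
```

```bash
cat >> h.py <<'E'
def lev(A=np.array([.5444,.0688])):
    o=get_obs(); R=Ro.from_euler("xyz",o["tcp_rot"],degrees=True).as_matrix()
    r=R.T[:2,:2]@(np.array(o["ee_pos"])[:2]-A); f=R.T@o["wrist_force"]
    K=A+R[:2,:2]@np.array([.1,0]); k=K-A
    h=np.degrees(np.arctan2(R[1,0],R[0,0]))
    print("t",o["time"],"r(tool)",r,"lever~rad",np.radians(h-87.9),"F tool",f,"z",o["ee_pos"][2])
E
python3 -c "
from h import *
np.set_printoptions(precision=4,suppress=True)
lev()"
```

```text
t 19.2 r(tool) [0.1016 0.0228] lever~rad 0.5999832900851043 F tool [-3.2375  4.6228 -0.8767] z 0.08080476426389166
```

Request:
servo_tool(
  moves=[
    [[0,0,-3],[0.0011,-0.0054,0],0],
    [[0,0,-3],[0.0011,-0.0054,0],0],
  ],
)

```text
time: 19.4
ee_pos: [0.4992, 0.1627, 0.0808]
tcp_rot: [179.9, 0.1, 128.2]
wrist_force: [4.5, 0.0, -0.8]
opening: -0.0
grasp_force: 1.8
```

Request:
servo_tool(
  moves=[
    [[0,0,-2],[0.0007,-0.0036,0],0],
    [[0,0,-2],[0.0007,-0.0036,0],0],
  ],
)

```text
time: 19.6
ee_pos: [0.4928, 0.1593, 0.0807]
tcp_rot: [179.9, 0.1, 132.2]
wrist_force: [5.1, 0.1, -0.2]
opening: 0.0002
grasp_force: 1.7
```

Request:
servo_tool(
  moves=[
    [[0,0,-2],[0.0007,-0.0036,0],0],
  ],
)

```text
time: 19.7
ee_pos: [0.4897, 0.1575, 0.0807]
tcp_rot: [179.9, 0.1, 134.2]
wrist_force: [5.4, 1.2, 0.7]
opening: -0.0002
grasp_force: 1.7
```

Request:
servo_tool(
  moves=[
    [[0,0,-2],[0.0007,-0.0036,0],0],
  ],
)

```text
time: 19.8
ee_pos: [0.4867, 0.1555, 0.0807]
tcp_rot: [179.9, 0.1, 136.2]
wrist_force: [4.8, 0.7, 0.1]
opening: -0.0
grasp_force: 1.7
```

```bash
python3 -c "
from h import *
np.set_printoptions(precision=4,suppress=True)
lev()"
```

```text
t 19.8 r(tool) [0.1017 0.0225] lever~rad 0.8422300385661357 F tool [-2.992   3.8541 -0.0882] z 0.08071398156609083
```

Request:
servo_tool(
  moves=[
    [[0,0,-2],[0.0007,-0.0036,0],0],
    [[0,0,-2],[0.0007,-0.0036,0],0],
  ],
)

```text
time: 20.0
ee_pos: [0.4807, 0.1512, 0.0807]
tcp_rot: [179.9, 0.1, 140.2]
wrist_force: [4.1, 1.4, 0.3]
opening: -0.0004
grasp_force: 1.7
```

Request:
servo_tool(
  moves=[
    [[0,0,-2],[0.0007,-0.0036,0],0],
  ],
)

```text
time: 20.1
ee_pos: [0.4779, 0.1489, 0.0807]
tcp_rot: [179.9, 0.1, 142.2]
wrist_force: [3.8, 2.4, 0.2]
opening: 0.0001
grasp_force: 1.7
```

Request:
servo_tool(
  moves=[
    [[0,0,-2],[0.0007,-0.0036,0],0],
  ],
)

```text
time: 20.2
ee_pos: [0.4751, 0.1465, 0.0807]
tcp_rot: [179.9, 0.0, 144.2]
wrist_force: [4.5, 1.3, 0.7]
opening: 0.0003
grasp_force: 1.7
```

Request:
servo_tool(
  moves=[
    [[0,0,-2],[0.0007,-0.0036,0],0],
  ],
)

```text
time: 20.3
ee_pos: [0.4724, 0.144, 0.0807]
tcp_rot: [179.9, 0.1, 146.2]
wrist_force: [3.6, 1.2, 0.4]
opening: -0.0001
grasp_force: 1.7
```

```bash
python3 -c "
from h import *
np.set_printoptions(precision=4,suppress=True)
lev()"
```

```text
t 20.3 r(tool) [0.1017 0.0224] lever~rad 1.0168688015085734 F tool [-2.3711  3.0043 -0.3658] z 0.0807125627154755
```

Request:
servo_tool(
  moves=[
    [[0,0,-2],[0.0007,-0.0036,0],0],
  ],
)

```text
time: 20.4
ee_pos: [0.4698, 0.1415, 0.0807]
tcp_rot: [179.9, 0.0, 148.2]
wrist_force: [3.5, 1.5, -0.0]
opening: 0.0003
grasp_force: 1.7
```

Request:
servo_tool(
  moves=[
    [[0,0,-1.5],[0.0005,-0.0027,0],0],
  ],
)

```text
time: 20.5
ee_pos: [0.4679, 0.1394, 0.0807]
tcp_rot: [179.9, 0.0, 149.7]
wrist_force: [5.1, 3.0, 0.5]
opening: -0.0002
grasp_force: 1.7
```

Request:
servo_tool(
  moves=[
    [[0,0,-1.5],[0.0005,-0.0027,0],0],
  ],
)

```text
time: 20.6
ee_pos: [0.466, 0.1373, 0.0806]
tcp_rot: [180.0, 0.0, 151.2]
wrist_force: [4.3, 2.2, 1.1]
opening: 0.0001
grasp_force: 1.7
```

Request:
servo_tool(
  moves=[
    [[0,0,-1.5],[0.0005,-0.0027,0],0],
  ],
)

```text
time: 20.7
ee_pos: [0.4642, 0.1352, 0.0805]
tcp_rot: [180.0, 0.0, 152.7]
wrist_force: [3.3, 1.6, 1.1]
opening: -0.0003
grasp_force: 1.8
```

Request:
servo_tool(
  moves=[
    [[0,0,-1.5],[0.0005,-0.0027,0],0],
  ],
)

```text
time: 20.8
ee_pos: [0.4624, 0.133, 0.0805]
tcp_rot: [180.0, 0.0, 154.2]
wrist_force: [2.7, 2.2, 0.8]
opening: -0.0001
grasp_force: 1.8
```

Request:
servo_tool(
  moves=[
    [[0,0,-1.5],[0.0005,-0.0027,0],0],
  ],
)

```text
time: 20.9
ee_pos: [0.4607, 0.1307, 0.0804]
tcp_rot: [180.0, 0.0, 155.7]
wrist_force: [4.2, 2.2, 1.5]
opening: -0.0
grasp_force: 1.8
```

Request:
servo_tool(
  moves=[
    [[0,0,-1.5],[0.0005,-0.0027,0],0],
  ],
)

```text
time: 21.0
ee_pos: [0.4591, 0.1284, 0.0804]
tcp_rot: [180.0, 0.0, 157.2]
wrist_force: [2.9, 2.5, 1.5]
opening: -0.0002
grasp_force: 1.8
```

```bash
python3 -c "
from h import *
np.set_printoptions(precision=4,suppress=True)
lev()"
```

```text
t 21.0 r(tool) [0.1017 0.0219] lever~rad 1.2094480601782123 F tool [-1.6644  3.4514 -1.4955] z 0.08036928908561863
```

Request:
servo_tool(
  moves=[
    [[0,0,-1.2],[0.0004,-0.0021,0],0],
  ],
)

```text
time: 21.1
ee_pos: [0.4579, 0.1267, 0.0803]
tcp_rot: [180.0, -0.0, 158.4]
wrist_force: [3.1, 2.1, 1.9]
opening: -0.0
grasp_force: 1.7
```

Request:
servo_tool(
  moves=[
    [[0,0,-1.2],[0.0004,-0.0021,0],0],
  ],
)

```text
time: 21.2
ee_pos: [0.4568, 0.1249, 0.0803]
tcp_rot: [180.0, -0.0, 159.6]
wrist_force: [3.2, 3.2, 1.2]
opening: 0.0003
grasp_force: 2.2
```

Request:
servo_tool(
  moves=[
    [[0,0,-1.2],[0.0004,-0.0021,0],0],
  ],
)

```text
time: 21.3
ee_pos: [0.4558, 0.1232, 0.0803]
tcp_rot: [180.0, 0.0, 160.8]
wrist_force: [4.3, 5.6, 1.4]
opening: -0.0001
grasp_force: 3.3
```

Request:
servo_tool(
  moves=[
    [[0,0,-1.2],[0.0004,-0.0021,0],0],
  ],
)

```text
time: 21.4
ee_pos: [0.455, 0.1221, 0.0804]
tcp_rot: [179.9, -0.0, 162.0]
wrist_force: [7.2, 11.5, -0.9]
opening: 0.0
grasp_force: 6.6
```

Bite came on quickly, so I'm backing off at once.

Request:
servo_tool(
  moves=[
    [[0,0,0],[0,0.004,0],0],
    [[0,0,0],[0,0.006,0],0],
    [[0,0,0],[0,0.005,0],0],
  ],
)

```text
time: 21.7
ee_pos: [0.459, 0.1357, 0.0799]
tcp_rot: [-179.9, -0.1, 161.9]
wrist_force: [-0.0, -0.7, -0.5]
opening: -0.0002
grasp_force: 0.0
```

```bash
python3 -c "
from h import *
np.set_printoptions(precision=4,suppress=True)
lev();tubpose()
for c in ('scene','side'):
  cal,im,d=look(c)
  for n in ('cam_knob','cam_axis','low_jar','tub'):
    for r in mark_of(n,c)[:2]: print(c,n,round(r['score'],2),w(r['xyz'],cal))
  if c=='side': cv2.imwrite('pics/side4.png',cv2.resize(im[130:280,150:350,::-1],None,fx=4,fy=4,interpolation=2))
"
```

```text
t 21.7 r(tool) [0.102 0.037] lever~rad 1.2909629307205575 F tool [-0.1691 -0.6503  0.5063] z 0.07988228985489157
scene 0.84 1611 ((628.3134155273438, 57.31698226928711), (149.26510620117188, 103.83707427978516), 87.10684967041016) [0.6289 0.0536]
scene 0.2 175 ((518.0803833007812, 62.48551940917969), (52.219268798828125, 102.69790649414062), 79.58259582519531) [0.5427 0.0549]
side 0.9 1129 ((620.418212890625, 60.258934020996094), (148.2688446044922, 108.6601791381836), 87.78084564208984) [0.6247 0.0701]
scene cam_knob 0.9 [0.4482 0.0984 0.0936]
scene cam_axis 0.63 [0.5427 0.0693 0.0944]
scene low_jar 0.86 [0.4034 0.0535 0.0005]
scene tub 0.85 [0.2147 0.2735 0.0025]
scene tub 0.64 [ 0.6274  0.0575 -0.0075]
side cam_knob 0.63 [0.4452 0.0978 0.0973]
side cam_axis 0.94 [0.5439 0.0704 0.0897]
side cam_axis 0.23 [ 0.5845  0.4046 -0.0009]
side low_jar 0.98 [0.4003 0.0491 0.0003]
side tub 0.83 [0.627  0.0585 0.0029]
side tub 0.68 [0.2175 0.2714 0.0002]
```

View pics/side4.png

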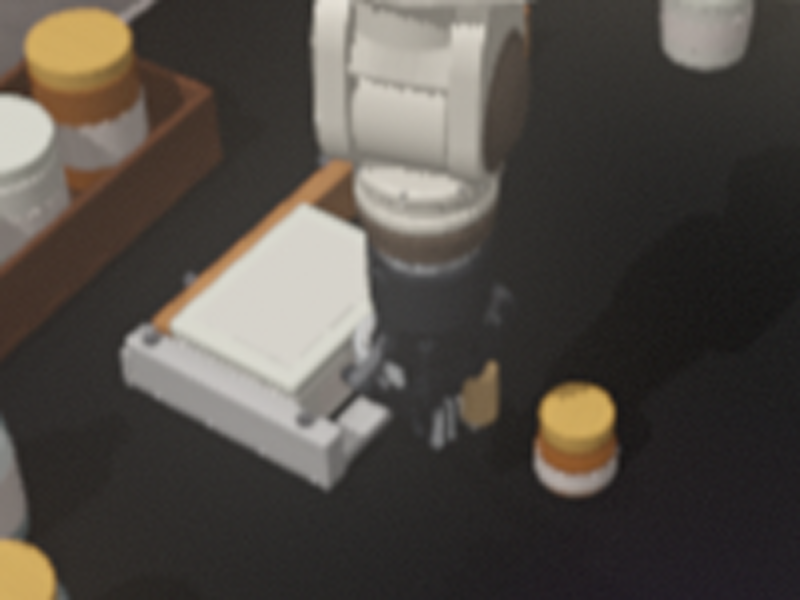

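The lever stays at the bite and the tub is still square, at crop pixel (280,300). I'll touch the knob again gently to check where it rests and whether the hold is within the firm range.

Request:
servo_tool(
  moves=[
    [[0,0,0],[0,-0.006,0],0],
    [[0,0,0],[0,-0.004,0],0],
    [[0,0,0],[0,-0.0015,0],0],
    [[0,0,0],[0,0,0],0],
  ],
)

```text
time: 22.8
ee_pos: [0.4557, 0.1243, 0.0804]
tcp_rot: [180.0, 0.0, 161.9]
wrist_force: [1.2, 0.2, -0.5]
opening: -0.0003
grasp_force: 0.0
```

Request:
servo_tool(
  moves=[
    [[0,0,0],[0,-0.0005,0],0],
    [[0,0,0],[0,0,0],0],
  ],
)

```text
time: 23.0
ee_pos: [0.4557, 0.1242, 0.0803]
tcp_rot: [180.0, 0.0, 161.9]
wrist_force: [0.1, 0.7, -1.3]
opening: 0.0003
grasp_force: 0.0
```

Request:
servo_tool(
  moves=[
    [[0,0,0],[0,-0.0005,0],0],
    [[0,0,0],[0,0,0],0],
  ],
)

```text
time: 23.2
ee_pos: [0.4555, 0.1237, 0.0803]
tcp_rot: [-180.0, -0.0, 161.9]
wrist_force: [0.1, 0.5, -0.3]
opening: 0.0001
grasp_force: 0.0
```

Request:
servo_tool(
  moves=[
    [[0,0,0],[0,-0.0005,0],0],
    [[0,0,0],[0,0,0],0],
  ],
)

```text
time: 23.4
ee_pos: [0.4553, 0.1232, 0.0803]
tcp_rot: [-180.0, 0.0, 161.9]
wrist_force: [-0.3, 0.4, -0.7]
opening: 0.0003
grasp_force: 0.0
```

Request:
servo_tool(
  moves=[
    [[0,0,0],[0,-0.0004,0],0],
    [[0,0,0],[0,0,0],0],
  ],
)

```text
time: 23.6
ee_pos: [0.4552, 0.1229, 0.0803]
tcp_rot: [180.0, -0.0, 161.9]
wrist_force: [0.4, 0.5, -0.3]
opening: -0.0002
grasp_force: 0.1
```

Request:
servo_tool(
  moves=[
    [[0,0,0],[0,-0.0004,0],0],
    [[0,0,0],[0,0,0],0],
  ],
)

```text
time: 23.8
ee_pos: [0.4552, 0.1227, 0.0803]
tcp_rot: [180.0, -0.0, 161.9]
wrist_force: [0.7, 2.7, -0.3]
opening: 0.0001
grasp_force: 1.5
```

The knob is still at the 13 N position, which is slightly too tight. I'll ease it back about 1 mm from the other side, then re-tighten to about 8.5 N.

Request:
servo_tool(
  moves=[
    [[0,0,0],[0,0.003,0],0],
    [[0,0,0],[0,0.003,0],0],
    [[0,0,0],[0,0,-0.025],0],
    [[0,0,0],[0,0,-0.025],0],
    [[0,0,0],[0,-0.03,0],0],
    [[0,0,0],[0,-0.028,0],0],
    [[0,0,0],[0,0,0],0],
    [[0,0,0],[0,0,0.025],0],
    [[0,0,0],[0,0,0.025],0],
    [[0,0,0],[0,0,0],0],
    [[0,0,0],[0,0,0],0],
  ],
)

```text
time: 24.9
ee_pos: [0.4388, 0.0733, 0.0806]
tcp_rot: [-180.0, -0.0, 161.9]
wrist_force: [1.1, 0.5, 0.7]
opening: -0.0002
grasp_force: 0.0
```

Request:
servo_tool(
  moves=[
    [[0,0,0],[0,0.003,0],0],
    [[0,0,0],[0,0.001,0],0],
    [[0,0,0],[0,0,0],0],
  ],
)

```text
time: 25.2
ee_pos: [0.4405, 0.077, 0.0811]
tcp_rot: [180.0, 0.0, 161.9]
wrist_force: [-2.2, -1.9, 2.5]
opening: -0.0
grasp_force: 1.4
```

Request:
servo_tool(
  moves=[
    [[0,0,0],[0,0.001,0],0],
    [[0,0,0],[0,0,0],0],
  ],
)

```text
time: 25.4
ee_pos: [0.4408, 0.0779, 0.0808]
tcp_rot: [180.0, 0.0, 161.9]
wrist_force: [-1.5, -2.3, 1.3]
opening: -0.0001
grasp_force: 1.5
```

Request:
servo_tool(
  moves=[
    [[0,0,0],[0,-0.003,0],0],
    [[0,0,0],[0,-0.003,0],0],
    [[0,0,0],[0,0,-0.025],0],
    [[0,0,0],[0,0,-0.025],0],
    [[0,0,0],[0,0.03,0],0],
    [[0,0,0],[0,0.0275,0],0],
    [[0,0,0],[0,0,0],0],
    [[0,0,0],[0,0,0.025],0],
    [[0,0,0],[0,0,0.025],0],
    [[0,0,0],[0,-0.002,0],0],
    [[0,0,0],[0,0,0],0],
  ],
)

```text
time: 26.5
ee_pos: [0.4555, 0.1243, 0.0806]
tcp_rot: [-180.0, -0.0, 161.9]
wrist_force: [-0.1, -0.3, 0.8]
opening: 0.0002
grasp_force: 0.0
```

Request:
servo_tool(
  moves=[
    [[0,0,0],[0,-0.0008,0],0],
    [[0,0,0],[0,0,0],0],
  ],
)

```text
time: 26.7
ee_pos: [0.456, 0.124, 0.0815]
tcp_rot: [180.0, 0.1, 161.9]
wrist_force: [0.2, 1.2, 0.5]
opening: -0.0005
grasp_force: 0.3
```

Request:
servo_tool(
  moves=[
    [[0,0,0],[0,-0.0005,0],0],
    [[0,0,0],[0,0,0],0],
  ],
)

```text
time: 26.9
ee_pos: [0.456, 0.1239, 0.0812]
tcp_rot: [179.9, 0.1, 161.9]
wrist_force: [1.4, 3.7, 2.8]
opening: -0.0002
grasp_force: 1.6
```

Contact is now about 1.1 mm earlier than before. I'll tighten in small steps.

Request:
servo_tool(
  moves=[
    [[0,0,0],[0,-0.0004,0],0],
    [[0,0,0],[0,0,0],0],
  ],
)

```text
time: 27.1
ee_pos: [0.4558, 0.1235, 0.0808]
tcp_rot: [179.9, 0.1, 161.9]
wrist_force: [2.2, 4.3, 4.9]
opening: -0.0002
grasp_force: 2.5
```

Request:
servo_tool(
  moves=[
    [[0,0,0],[0,-0.0003,0],0],
    [[0,0,0],[0,0,0],0],
  ],
)

```text
time: 27.3
ee_pos: [0.4557, 0.1233, 0.0808]
tcp_rot: [179.9, 0.1, 161.9]
wrist_force: [3.0, 6.6, 4.3]
opening: 0.0002
grasp_force: 2.8
```

Request:
servo_tool(
  moves=[
    [[0,0,0],[0,-0.0003,0],0],
    [[0,0,0],[0,0,0],0],
  ],
)

```text
time: 27.5
ee_pos: [0.4556, 0.1232, 0.0808]
tcp_rot: [179.9, 0.1, 161.9]
wrist_force: [2.9, 5.8, 4.7]
opening: 0.0005
grasp_force: 3.2
```

Request:
servo_tool(
  moves=[
    [[0,0,0],[0,-0.0002,0],0],
    [[0,0,0],[0,0,0],0],
  ],
)

```text
time: 27.7
ee_pos: [0.4556, 0.1231, 0.0808]
tcp_rot: [179.9, 0.0, 161.9]
wrist_force: [1.3, 7.0, 4.1]
opening: 0.0001
grasp_force: 3.5
```

Request:
servo_tool(
  moves=[
    [[0,0,0],[0,-0.0003,0],0],
    [[0,0,0],[0,0,0],0],
  ],
)

```text
time: 27.9
ee_pos: [0.4555, 0.1229, 0.0808]
tcp_rot: [179.9, 0.0, 161.9]
wrist_force: [2.8, 6.9, 4.6]
opening: 0.0001
grasp_force: 3.9
```

Request:
servo_tool(
  moves=[
    [[0,0,0],[0,-0.0002,0],0],
    [[0,0,0],[0,0,0],0],
  ],
)

```text
time: 28.1
ee_pos: [0.4555, 0.1228, 0.0808]
tcp_rot: [179.9, 0.0, 161.9]
wrist_force: [1.8, 8.4, 3.6]
opening: 0.0002
grasp_force: 4.2
```

The cam now bites at about 8.5 N. I'll let go and retreat.

Request:
servo_tool(
  moves=[
    [[0,0,0],[0,0.003,0],0],
    [[0,0,0],[0,0.008,0],0],
    [[0,0,0],[0,0.01,0],0],
    [[0,0,0],[0,0,-0.04],0],
    [[0,0,0],[0,0,-0.04],0],
    [[0,0,0],[0,0,-0.04],0],
    [[0,0,0],[0,0,0],0],
    [[0,0,0],[0,0,0],0],
  ],
)

```text
time: 28.9
ee_pos: [0.462, 0.1425, 0.2007]
tcp_rot: [180.0, 0.1, 161.9]
wrist_force: [-0.5, -0.0, -0.4]
opening: 0.0003
grasp_force: 0.0
```

```bash
python3 -c "
from h import *
np.set_printoptions(precision=4,suppress=True)
lev();tubpose()
cal,im,d=look('wrist','wrist5.png')
for n in ('cam_knob','cam_axis','tub','fence','low_jar'):
    for r in mark_of(n,'wrist')[:1]: print(n,round(r['score'],2),w(r['xyz'],cal))
"
```

```text
t 28.9 r(tool) [0.1012 0.0444] lever~rad 1.2914622271595386 F tool [ 0.4606 -0.1631  0.4305] z 0.20068888407590604
scene 0.96 1651 ((627.7991943359375, 56.290706634521484), (147.66461181640625, 106.55953979492188), 88.75211334228516) [0.6293 0.054 ]
side 0.58 1070 ((621.6530151367188, 61.320343017578125), (150.4723358154297, 107.45706176757812), 87.69953918457031) [0.6236 0.0737]
cam_knob 0.81 [0.4512 0.0956 0.0983]
cam_axis 0.77 [0.5463 0.0726 0.0943]
low_jar 0.57 [ 0.407   0.0499 -0.0017]
```

View pics/wrist5.png

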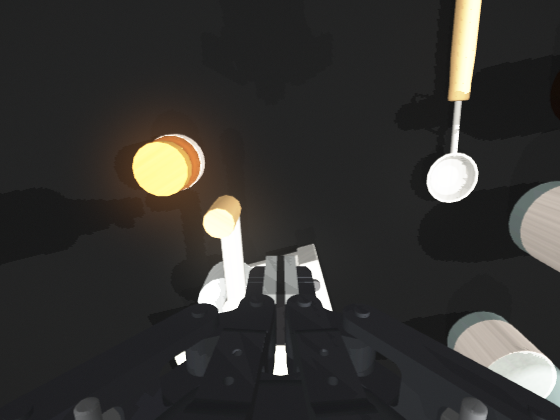

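The knob, at (222,215), is clear of the jar at (165,165). The lever has stayed at the bite, the tub is square at its place, and the arm is touching nothing.

```bash
python3 -c "
from workcell import job_done
print(job_done())"
```

```text
the job is handed in; nothing more can be done
None
```

The tub is seated square against the fence and end stop, the cam holds it at about 8.5 N, and the job is handed in; on the first bite the knob force briefly reached about 13 N, over the 12 N crush limit, so I eased the lever off and re-tightened it.

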